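# Put the desk things back with their own kind

### The job

Tidy the desk: two markers, two binder clips and a roll of tape lie loose in front of the three red trays, and each tray already has one thing of its kind in it. Put every loose thing into the tray that holds its own kind, lying flat on the tray floor, the same way up as now and not on top of anything, setting each down by hand rather than dropping it, and leave the calculator and the magnifier where they are.

Things in the scene. Friction and masses are not known exactly. Their poses are not given: they have to be found in the camera images.
- marker_a: first loose marker: a chunky felt marker with a flat, square-sided barrel (white barrel, black cap), lying flat on the desk: 115 mm long (x, cap at +x), 25 mm wide (y), 16 mm high, about 25 g. Origin at the centre of its underside. Lies roughly pointing away from the robot (yaw within 0.5 rad of zero). It is pinched across its 25 mm width
- marker_b: second loose marker, same as the first: a chunky felt marker with a flat, square-sided barrel (white barrel, black cap), lying flat on the desk: 115 mm long (x, cap at +x), 25 mm wide (y), 16 mm high, about 25 g. Origin at the centre of its underside. Lies roughly pointing away from the robot (yaw within 0.5 rad of zero). It is pinched across its 25 mm width
- clip_a: first loose clip: 41 mm binder clip, dark steel, a rigid wedge on its side: 48 mm along x (spine at x -24, jaw at x +3, flat wire handles on to x +24 mm), 41 mm along y, 19 mm high at the spine falling to 5 mm at jaw and handles; 22 g. Origin under the middle of its 48 by 41 mm outline. Pinch it end to end across the 41 mm (along y), best at x -13 mm. Yaw within 0.65 rad of 0
- clip_b: second loose clip: 41 mm binder clip, dark steel, a rigid wedge on its side: 48 mm along x (spine at x -24, jaw at x +3, flat wire handles on to x +24 mm), 41 mm along y, 19 mm high at the spine falling to 5 mm at jaw and handles; 22 g. Origin under the middle of its 48 by 41 mm outline. Pinch it end to end across the 41 mm (along y), best at x -13 mm. Yaw within 0.65 rad of 0
- roll_a: the loose roll of office tape lying flat: 52 mm across, hole 26 mm, 19 mm high, buff tape on a white core, about 45 g, round, so any yaw. Origin at the centre of its underside. It is pinched across its 52 mm
- tray_markers: one of three equal red desk trays at the far side, fixed; this one already has one such marker, lying along x by the -y end wall (centre at y -72 mm) (loose). 148 (x) by 198 (y) mm, rim 28 mm high, walls and floor 4 mm thick: inside 140 by 190 mm, floor 4 mm above the desk. Origin under its centre at desk height. Yaw within 0.2 rad of 0. Its middle and +y end are free
- tray_clips: one of three equal red desk trays at the far side, fixed; this one already has one such clip, by the -y end wall (centre at y -66 mm, handles to -y) (loose). 148 (x) by 198 (y) mm, rim 28 mm high, walls and floor 4 mm thick: inside 140 by 190 mm, floor 4 mm above the desk. Origin under its centre at desk height. Yaw within 0.2 rad of 0. Its middle and +y end are free
- tray_tape: one of three equal red desk trays at the far side, fixed; this one already has one such roll, by the -y end wall (centre at y -62 mm) (loose). 148 (x) by 198 (y) mm, rim 28 mm high, walls and floor 4 mm thick: inside 140 by 190 mm, floor 4 mm above the desk. Origin under its centre at desk height. Yaw within 0.2 rad of 0. Its middle and +y end are free
- calculator: bystander: a loose black desk calculator lying flat, 140 (x) by 78 (y) by 16 mm, beside one end of the row of loose things. Origin at the centre of its underside
- magnifier: bystander: a loose round hand magnifier lying flat, beside the other end of the row: rim 90 mm across centred at x +50 mm, black handle to x -98 mm, 16 mm high. Origin on the underside at y 0, where the handle's steel neck meets the rim

How it is judged:
At the end, for the whole second after the job is handed in: Each marker, each clip and the roll is in the tray of its kind: its origin within 65 mm in x and 90 mm in y of the tray's centre (tray frame) and at most 4 mm above the tray floor, flat and the same way up as at the start (tilt under 0.15 rad), released and at rest (under 0.02 m/s, 0.2 rad/s) (x of marker_a in the frame of tray_markers between -0.065 and 0.065 m and y of marker_a in the frame of tray_markers between -0.09 and 0.09 m and z of marker_a in the frame of tray_markers between 0 and 0.008 m and angle between each of marker_a, clip_a, roll_a, marker_b, clip_b's own z axis and vertical below 0.15 rad and linear speed of each of marker_a, clip_a, roll_a, marker_b, clip_b below 0.02 m/s and angular speed of each of marker_a, clip_a, roll_a, marker_b, clip_b below 0.2 rad/s and x of clip_a in the frame of tray_clips between -0.065 and 0.065 m and y of clip_a in the frame of tray_clips between -0.09 and 0.09 m and z of clip_a in the frame of tray_clips between 0 and 0.008 m and x of roll_a in the frame of tray_tape between -0.065 and 0.065 m and y of roll_a in the frame of tray_tape between -0.09 and 0.09 m and z of roll_a in the frame of tray_tape between 0 and 0.008 m and x of marker_b in the frame of tray_markers between -0.065 and 0.065 m and y of marker_b in the frame of tray_markers between -0.09 and 0.09 m and z of marker_b in the frame of tray_markers between 0 and 0.008 m and x of clip_b in the frame of tray_clips between -0.065 and 0.065 m and y of clip_b in the frame of tray_clips between -0.09 and 0.09 m and z of clip_b in the frame of tray_clips between 0 and 0.008 m); the robot touches nothing.
It fails at once if a marker, clip or roll was dropped or thrown: over 0.8 m/s while out of the fingers (a fall of about 33 mm) ((linear speed of marker_a above 0.8 m/s and contact force between the fingers and marker_a below 0.02 N) or (linear speed of clip_a above 0.8 m/s and contact force between the fingers and clip_a below 0.02 N) or (linear speed of roll_a above 0.8 m/s and contact force between the fingers and roll_a below 0.02 N) or (linear speed of marker_b above 0.8 m/s and contact force between the fingers and marker_b below 0.02 N) or (linear speed of clip_b above 0.8 m/s and contact force between the fingers and clip_b below 0.02 N)).
It fails at once if the calculator was pushed more than 25 mm from where it lay (distance of calculator from where it was at the start of the episode above 0.025 m).
It fails at once if the magnifier was pushed more than 25 mm from where it lay (distance of magnifier from where it was at the start of the episode above 0.025 m).
It also fails if it takes over 120 s, if anything falls off the work surface, if the arm or the gripper's body presses on something with over 40 N, if the wrist force passes 120 N, or if a joint passes its speed limit or range.

### The arm

A 6-joint arm with a two-finger parallel gripper is mounted at the origin on the work surface. World frame = base frame: x ahead of the robot, y to its left, z up, the work surface at z = 0. Lengths are in m, angles in rad, forces in N, time in s.
With the tool pointing down it reaches from about 0.25 to 0.775 m from the base axis. Payload 4 kg.
Tool frame: the origin (TCP) lies on the centre line of the jaws, within the pads' length; the fingertips stand 25 mm ahead of it and the grasp point (between the pads) lies 6 mm ahead of it; z points along the fingers, y is the line along which they close (so a half turn about z gives the same grasp; the last joint's range is limited). The gripper opens to 94 mm and grips with 3 to 60 N. Pads are 16 mm wide; open, the fingers measure 119 mm over their backs; the gripper's body (75 mm by 177 mm) begins 78 mm behind the grasp point.
Start: joints at [1.172, 0.087, 1.371, -0, 1.684, -0.103], TCP at [0.16, 0.526, 0.231] pointing down, gripper open.
Joint ranges: [-3.1, 3.1], [-0.76, 2.03], [0.27, 2.55], [-1.08, 4.22], [0.17, 2.65], [-2.57, 2.57]. Speed limits (rad/s): [2.79, 2.79, 3.14, 3.14, 3.14, 3.14].

### API

Orientations are given as [roll, pitch, yaw] about the fixed x, y, z axes, in that order (R = Rz(yaw) Ry(pitch) Rx(roll)).
In Python, from bench import sensors, optics, ticket gives the robot as it stands.
- The arm moves only by the tool send_rows, never from a script. Its argument "rows" is a list of rows, each a list of 6 numbers: the shift along the world's x, y, z in mm, then the turn, a rotation vector about the world's x, y, z in rad. In form: [[x, y, z, wx, wy, wz], ...]. A call has 1 to 8 rows; each row shifts and turns the commanded pose from where the row before left it; what a row does not reach is not made up. A row lasts 1/12 s, in which the tool goes at most 41.7 mm and 7.16 degrees, less where a joint would pass 70% of its speed; a pose out of reach is approached as far as the arm can. A call is refused whole if a number of a shift passes 41.7 or a number of a turn 0.125, either way. A call with a gripper value outside its range is refused whole. "grip" is the finger opening in mm, from 0 to 94, set as the call begins (left out, the last holds). The fingers move at their own pace and stop on an object; the grip force is fixed at half the most. Time passes only in rows, so rows that do not move let the fingers close. It gives the time, the measured TCP pose, the force, the opening and the grip force at its end, in the units of the state.
- sensors.get_obs(): the state, without advancing time (a new reading comes with each control period).
- optics.snapshot(name): name is "scene" or "top"; returns the picture (384x512x3 uint8, red, green, blue); there is no depth.
- optics.camera_model(name): a dict with "vertical_fov" (degrees; the focal length in pixels is half the picture's height over the tangent of half this angle, whatever the lens; pixels are square), "cx", "cy" (the principal point, pixels), "R" (3x3) and "t" (3): a world point X has camera coordinates R X + t. Camera axes: x right, y down, z forward; pixel columns grow to the right and rows downward; lengths in m; the calibration is good to about 2 mm. A picture is of the moment at which its call begins. camera_model takes no time and is no camera call.
- ticket.close_job(): hands the job in; it is judged then, once.
The state is a dict: "time": time; "joint_positions": joint angles; "qvel": joint speeds; "joint_torque": joint torques, N m; "tool_pos": TCP position; "ee_rot": TCP orientation; "wrist_force": force on the tool from outside, world axes, zero at the start; "wrist_torque": the same for the moment, N m; "width": finger opening in m; "finger_force": force on a finger pad.
Only numpy, scipy, OpenCV 4.12 (cv2) and the standard library are available. Lean on these libraries where they do the work, as an engineer would, in place of code of your own. Each camera call takes 0.05 s, during which the arm holds its last target. There are 200 camera calls.

## Working session

There is one attempt and no reset: what is moved stays moved. The work goes in short steps, Python scripts to look and compute and a tool call to move; the robot and the scene stay as the last step left them, time stands still between calls to the robot, and variables do not carry over. Pictures are saved under pics/ and viewed, at most 14 in all, crops included, and the job is handed in when it is done.

Besides the shell and the picture viewer there is one more tool, called as a command line: name --pt "numbers of a row" for each row, then --argument value for the rest. send_rows: Moves the arm, as the interface text tells. Its arguments: {"type":"object","properties":{"rows":{"type":"array"},"grip":{"type":"number"}},"required":["rows"]}

```bash
mkdir -p pics; python3 - <<'E'
from bench import sensors, optics
import cv2
for n in("top","scene"):
    im=optics.snapshot(n); cv2.imwrite(f"pics/{n}0.png",im[:,:,::-1])
    print(n,optics.camera_model(n))
o=sensors.get_obs();print(o)
E
```

```text
top {'vertical_fov': 46.62615456593322, 'cx': 255.480228919522, 'cy': 196.20140554388055, 'R': array([[ 0.00439486, -0.99995445,  0.00847201],
       [-0.98357743, -0.00585124, -0.18039181],
       [ 0.18043316, -0.00754008, -0.98355835]]), 't': array([0.00569294, 0.4899708 , 1.08529655])}
scene {'vertical_fov': 50.94869667004552, 'cx': 248.75961224234675, 'cy': 186.8489449546437, 'R': array([[ 0.87008422,  0.49289457, -0.00289566],
       [ 0.33638464, -0.59807789, -0.72742575],
       [-0.36027603,  0.63194761, -0.6861803 ]]), 't': array([-0.44669497, -0.13812675,  1.30345106])}
{'time': 0.1, 'joint_positions': array([ 1.17193127e+00,  8.78599405e-02,  1.37204015e+00,  6.99681443e-07,
        1.68361977e+00, -1.03132752e-01]), 'qvel': array([ 1.05362914e-03, -1.31842559e-03, -3.80661058e-03, -2.78116177e-03,
       -8.89476485e-05,  9.92987837e-04]), 'joint_torque': array([ 2.00689414e-03, -3.41251802e+01, -3.03302443e+01,  7.19288411e-02,
        3.03562114e-02, -9.67488268e-05]), 'tool_pos': array([0.1601448 , 0.52571671, 0.22946469]), 'ee_rot': array([-3.13967576e+00, -1.99097736e-04,  2.84586024e+00]), 'wrist_force': array([ 0.04513295, -0.42990332, -0.04981656]), 'wrist_torque': array([ 0.00353182, -0.00557878, -0.02386572]), 'finger_force': 0.0, 'width': 0.09431153338498793}
```

View pics/top0.png

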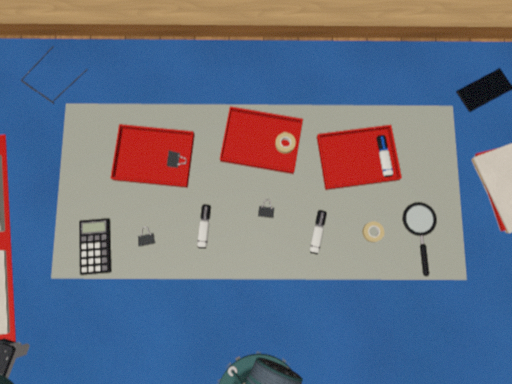

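View pics/scene0.png

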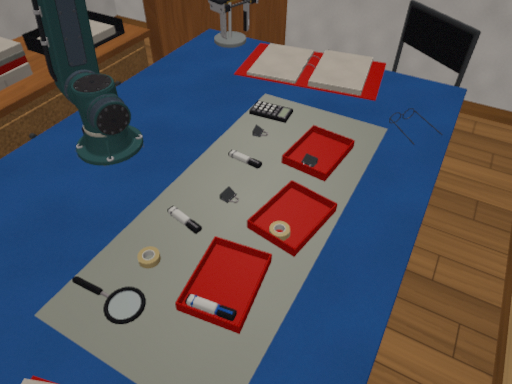

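```bash
cat > h.py <<'E'
import numpy as np, cv2
from bench import sensors, optics
def cast(n,uv,z):
    m=optics.camera_model(n); f=192/np.tan(np.radians(m["vertical_fov"]/2))
    uv=np.atleast_2d(uv).astype(float)
    d=np.c_[(uv[:,0]-m["cx"])/f,(uv[:,1]-m["cy"])/f,np.ones(len(uv))]@m["R"]
    c=-m["R"].T@m["t"]
    return (c+d*((z-c[2])/d[:,2])[:,None])[:,:2]
def proj(n,X):
    m=optics.camera_model(n); f=192/np.tan(np.radians(m["vertical_fov"]/2))
    p=np.atleast_2d(X)@m["R"].T+m["t"]
    return p[:,:2]/p[:,2:]*f+[m["cx"],m["cy"]]
def blobs(mask,amin=40):
    c,_=cv2.findContours(mask.astype(np.uint8),cv2.RETR_EXTERNAL,cv2.CHAIN_APPROX_NONE)
    return [k[:,0] for k in c if cv2.contourArea(k)>=amin]
def rect(P):   # metres -> centre, (long,short) mm, angle of long side in (-90,90]
    (c,s,a)=cv2.minAreaRect((P*1000).astype(np.float32))
    if s[0]<s[1]: s=s[::-1]; a+=90
    a=(a+90)%180-90
    return np.round(c,1),np.round(s,1),round(float(np.radians(a)),3)
E
python3 - <<'E'
from h import *
for n in("top","scene"):
    im=optics.snapshot(n).astype(int); r,g,b=im[...,0],im[...,1],im[...,2]
    print(n)
    red=(r>100)&(g<70)&(b<70)
    for k in blobs(red,800):
        q=cast(n,k,.028); print(' red',k.mean(0).round(),*rect(q))
    print(im[270,300] if n=="top" else im[180,200])
    mat=im[270,300]if n=="top" else im[180,200]
    non=(np.abs(im-mat).sum(2)>70)&~(red)
    # restrict to mat: cast to z=0 within mat bounds
    v,u=np.mgrid[:384,:512]; W=cast(n,np.c_[u.ravel(),v.ravel()],0).reshape(384,512,2)
    roi=(W[...,0]>.2)&(W[...,0]<.82)&(abs(W[...,1])<.55)
    for k in blobs(non&roi,25):
        if len(k)<300:
            print(' obj',k.mean(0).round(),*rect(cast(n,k,.012)),im[k[:,1],k[:,0]].mean(0).round())
E
python3 - <<'E'
import cv2
a=cv2.imread('pics/top0.png')[95:285,50:470]
cv2.imwrite('pics/topc.png',cv2.resize(a,(798,361),interpolation=cv2.INTER_CUBIC))
E
```

```text
top
 red [  7. 241.] [392.7 635.1] [525.   33.7] 0.107
 red [358. 157.] [ 600.6 -261. ] [199.9 148.3] -1.432
 red [153. 156.] [600.5 277.4] [198.8 148.9] 1.477
 red [261. 140.] [645.2  -5.8] [194.4 150.7] 1.4
[168 168 156]
scene
 red [225. 284.] [ 606.2 -269.1] [209.2 152.3] -1.433
 red [297. 221.] [652.6 -17.2] [214.1 156.3] 1.399
 red [318. 152.] [607.6 262.4] [224.5 153.4] 1.479
 red [310.  77.] [379.2 743.3] [548.9 306.7] 0.146
[140 139 128]
 obj [207. 305.] [ 607.5 -333.7] [116.1  29.4] 0.142 [119.  98. 102.]
 obj [255. 296.] [ 676.3 -254.8] [205.5   5.3] -1.434 [100.  32.  27.]
 obj [151. 263.] [ 421.4 -306. ] [50.3 28.2] 1.007 [117. 104.  75.]
 obj [197. 271.] [ 530.5 -266. ] [183.7   6.5] -1.434 [93.  7.  4.]
 obj [286. 231.] [655.  -62.5] [62.1 25.6] -1.343 [146.  92.  67.]
 obj [314. 232.] [721.4 -23.8] [204.4   8.3] 1.399 [105.  29.  25.]
 obj [183. 218.] [ 406.9 -155.7] [122.9  29.1] -0.226 [128. 126. 120.]
 obj [227. 195.] [459.7 -21.5] [54.9 38.9] 1.511 [91. 91. 86.]
 obj [272. 202.] [579.7  15.9] [181.2   8.4] 1.397 [99.  8.  5.]
 obj [254. 163.] [456.4 133.7] [47.9 33.5] -0.146 [82. 81. 76.]
 obj [309. 160.] [597.6 225.5] [51.6 44.1] -1.557 [81. 54. 55.]
 obj [241. 155.] [403.5 145.9] [47.2 16.7] -0.078 [172. 169. 163.]
 obj [338. 163.] [677.3 260.5] [201.9   9.4] 1.469 [103.  27.  23.]
 obj [299. 143.] [533.4 295.7] [169.1   8. ] 1.475 [97.  7.  4.]
 obj [258. 131.] [390.6 284.4] [61.  42.7] -1.346 [95. 94. 89.]
```

View pics/topc.png

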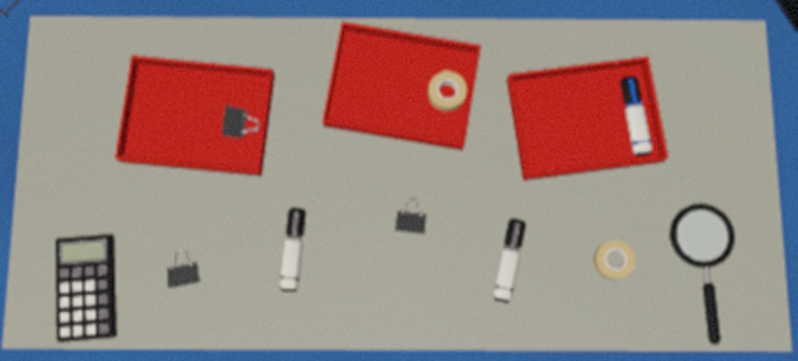

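```bash
python3 - <<'E'
from h import *
for n in("top","scene"):
    im=optics.snapshot(n).astype(int); r,g,b=im[...,0],im[...,1],im[...,2]
    v,u=np.mgrid[:384,:512]; W=cast(n,np.c_[u.ravel(),v.ravel()],0).reshape(384,512,2)
    roi=(W[...,0]>.33)&(W[...,0]<.72)&(abs(W[...,1])<.47)
    mx,mn=im.max(2),im.min(2)
    print(n)
    matm=(mx-mn<40)&(mn>90)
    if n=="top":
        print('mat bottom rows',[int(np.where(matm[:,c])[0].max()) for c in range(60,461,50)], 'top',[int(np.where(matm[80:,c])[0].min()+80) for c in range(75,450,50)])
    matc=im[270,300]if n=="top" else im[180,200]
    red=(r>60)&(g<.5*r)&(b<.5*r)
    non=(np.abs(im-matc).max(2)>(25 if n=="top" else 32))&~red&roi
    dark=(mx<75)&roi&~red; bright=(mn>175 if n=="top" else mn>160)&roi; buff=(r-b>35)&(r>130)&roi&(g>100)
    for nm,m,a in(("non",non,25),("dark",dark,25),("bright",bright,25),("buff",buff,40)):
        for k in blobs(m,a):
            q=cast(n,k,.012)
            if q[:,0].mean()<.52 or nm=='buff': print(nm,k.mean(0).round(),*rect(q))
E
```

```text
top
mat bottom rows [278, 278, 278, 278, 379, 279, 279, 279, 279] top [103, 104, 104, 104, 105, 105, 105, 105]
non [423. 252.] [ 353.3 -422. ] [46.4 18.8] 0.05
non [146. 240.] [382.3 287.9] [44.1 30.3] -1.367
non [315. 242.] [ 382.  -146.7] [69.6 21. ] -0.218
non [372. 231.] [ 405.3 -294.2] [53.1 47.3] -1.29
non [202. 234.] [399.1 143.7] [61.9 23. ] 0.028
non [ 95. 239.] [382.2 418. ] [107.3  81. ] 0.075
non [320. 218.] [ 440.3 -160.9] [42.5 26.8] -0.219
non [266. 212.] [456.1 -18.9] [41.8 30.6] 1.41
non [205. 212.] [453.  137.8] [44.5 26.8] -0.076
non [419. 219.] [ 439.3 -417.2] [89.7 89.2] -0.812
dark [423. 253.] [ 351.9 -422.1] [43.4 13.1] 0.049
dark [146. 240.] [381.7 288.7] [36.6 20.2] -1.367
dark [ 94. 240.] [380.7 417.9] [104.   75.9] 0.075
dark [321. 217.] [ 441.5 -161.1] [34.8 21.7] -0.219
dark [266. 212.] [454.5 -18.2] [33.7 21. ] 1.569
dark [205. 211.] [454.9 138.4] [34.  20.8] 0.006
dark [419. 218.] [ 439.9 -416.7] [84.4 81. ] -1.566
bright [316. 239.] [ 384.9 -147.2] [63.7 21. ] -0.201
bright [202. 234.] [397.6 144.7] [64.4 19.9] -0.083
bright [419. 219.] [ 439.8 -416.8]
[... 432 characters left out ...]
 [241. 155.] [403.4 145.9] [42.2 14. ] -0.052
non [258. 131.] [390.5 284.3] [58.3 43. ] -1.433
non [275. 113.] [389.  408.9] [105.   86.9] 0.088
dark [124. 305.] [ 442.9 -420.5] [88.2 86.4] 0.514
dark [ 94. 289.] [ 358.2 -424.2] [36.5 14.9] 0.057
dark [194. 226.] [ 443.2 -164.1] [44.9 25.6] -0.236
dark [227. 195.] [459.9 -21.7] [51.5 34.7] 1.51
dark [255. 164.] [457.9 128.8] [43.1 29.6] 0.339
dark [257. 131.] [386.6 284.4] [57.2 28.5] -1.347
dark [275. 114.] [389.3 408.7] [104.  84.] 0.069
bright [180. 214.] [ 390.  -147.2] [45.4 14.2] -0.225
bright [241. 155.] [404.5 145.7] [44.8 14.3] -0.079
buff [148. 255.] [ 400.3 -291.1] [51.8 50.5] 0.513
buff [279. 228.] [638.  -63.4] [51.6 50.1] 0.513
```

```bash
cat >> h.py <<'E'
S=6
def up(n,box):
    u0,v0,u1,v1=box; im=optics.snapshot(n)
    return cv2.resize(im[v0:v1,u0:u1],None,fx=S,fy=S,interpolation=cv2.INTER_CUBIC).astype(int)
def px(k,box): return (k+.5)/S-.5+[box[0],box[1]]
E
python3 - <<'E'
from h import *
n="top"
for nm,cu,cv_,w in(("clipL",146,238,16),("clipM",266,209,16),("mkL",204,226,30),("mkR",318,231,30),("roll",373,231,16)):
    box=(cu-w,cv_-w,cu+w,cv_+w); im=up(n,box); mx,mn=im.max(2),im.min(2); mat=np.array([168,168,156])
    if nm[0]=='c': m=(mx<112).astype(np.uint8); m=cv2.morphologyEx(m,cv2.MORPH_OPEN,np.ones((25,25),np.uint8))
    elif nm[0]=='m':
        m=((mx<100)|(mn>185)).astype(np.uint8); m=cv2.morphologyEx(m,cv2.MORPH_CLOSE,np.ones((25,25),np.uint8))
    else: m=(im[...,0]-im[...,2]>40).astype(np.uint8)
    bs=sorted(blobs(m,300),key=cv2.contourArea)
    k=bs[-1]
    for z in (.008,.016,.019): print(nm,len(bs),z,*rect(cast(n,px(k,box),z)))
    mo=cv2.moments(k); print('  centroid',cast(n,px(np.array([mo['m10']/mo['m00'],mo['m01']/mo['m00']]),box),.012)*1000)
E
```

```text
clipL 1 0.008 [381.5 288.8] [40.1 27.1] -1.519
clipL 1 0.016 [380.9 286.9] [39.8 26.9] -1.519
clipL 1 0.019 [380.6 286.2] [39.7 26.8] -1.519
  centroid [[381.23494283 288.39741202]]
clipM 1 0.008 [455.6 -18.6] [39.2 25.6] 1.526
clipM 1 0.016 [454.5 -18.3] [38.9 25.4] 1.526
clipM 1 0.019 [454.  -18.2] [38.8 25.4] 1.526
  centroid [[454.85639791 -18.50824524]]
mkL 1 0.008 [420.5 141.2] [109.3  24.1] -0.088
mkL 1 0.016 [419.6 140.3] [108.5  24. ] -0.088
mkL 1 0.019 [419.2 140. ] [108.2  23.9] -0.088
  centroid [[422.49351697 141.95052605]]
mkR 1 0.008 [ 407.4 -154.2] [109.5  24. ] -0.219
mkR 1 0.016 [ 406.5 -153. ] [108.7  23.9] -0.219
mkR 1 0.019 [ 406.2 -152.6] [108.4  23.8] -0.219
  centroid [[ 409.13600886 -153.17932672]]
roll 1 0.008 [ 406.1 -296.4] [56.  51.9] -1.247
roll 1 0.016 [ 405.3 -294.2] [55.6 51.5] -1.247
roll 1 0.019 [ 405.  -293.4] [55.4 51.4] -1.247
  centroid [[ 405.55248775 -295.43728525]]
```

```bash
python3 - <<'E'
from h import *
n="top"
for nm,cu,cv_,w in(("clipL",146,238,16),("clipM",266,209,16)):
  box=(cu-w,cv_-w,cu+w,cv_+w); im=up(n,box); mx=im.max(2)
  for th in(95,112):
    m=(mx<th).astype(np.uint8); m=cv2.morphologyEx(m,cv2.MORPH_OPEN,cv2.getStructuringElement(cv2.MORPH_ELLIPSE,(41,41)))
    k=max(blobs(m,300),key=cv2.contourArea); q=cast(n,px(k,box),.012)
    mm=cv2.moments((q*1e5).astype(np.float32)); a=.5*np.arctan2(2*mm['mu11'],mm['mu20']-mm['mu02'])
    print(nm,th,*rect(q),'moment yaw',a+np.pi/2 if a<0 else a-np.pi/2, mm['m10']/mm['m00']/100,mm['m01']/mm['m00']/100)
E
```

```text
clipL 95 [381.7 288.5] [39.3 23.8] -1.367 moment yaw 0.19127369780333092 381.32111516719885 288.60123756926305
clipL 112 [381.9 288.4] [41.4 25.9] -1.373 moment yaw 0.1717455736141158 381.3388039759513 288.4203076620442
clipM 95 [455.5 -18.7] [37.9 23.7] 1.44 moment yaw -0.1405304249509145 455.03790557835106 -18.608932990674298
clipM 112 [455.4 -18.7] [39.8 25.7] 1.416 moment yaw -0.13991300523382977 455.04275969486474 -18.549829994474393
```

send_rows --pt "24 -26 -15 0 0 0.06" --pt "24 -26 -15 0 0 0.06" --pt "24 -26 -15 0 0 0.06" --pt "24 -26 -15 0 0 0.06" --pt "24 -26 -15 0 0 0.06" --pt "24 -26 -15 0 0 0.06" --pt "24 -26 -15 0 0 0.06" --pt "24 -26 -15 0 0 0.06" --grip 80

```text
time: 1.32
tool_pos: [0.3533, 0.3168, 0.1102]
ee_rot: [3.141, 0.001, -2.954]
wrist_force: [-0.0, 0.6, 0.1]
width: 0.08
finger_force: 0.0
```

send_rows --pt "14 -14 -10 0 0 0" --pt "14 -14 -10 0 0 0" --pt "0 0 0 0 0 0" --pt "0 0 -20 0 0 0" --pt "0 0 -20 0 0 0" --pt "0 0 -16 0 0 0" --pt "0 0 -7 0 0 0" --pt "0 0 0 0 0 0"

```text
time: 1.98
tool_pos: [0.3794, 0.2903, 0.0267]
ee_rot: [-3.141, -0.002, -2.957]
wrist_force: [-0.3, -0.1, -1.1]
width: 0.0799
finger_force: 0.0
```

send_rows --pt "1 -2 0 0 0 0" --pt "0 0 0 0 0 0" --pt "0 0 0 0 0 0" --pt "0 0 0 0 0 0" --pt "0 0 0 0 0 0" --pt "0 0 0 0 0 0" --pt "0 0 0 0 0 0" --pt "0 0 0 0 0 0" --grip 30

```text
time: 2.65
tool_pos: [0.3814, 0.2882, 0.0278]
ee_rot: [3.141, 0.0, -2.957]
wrist_force: [-0.1, 0.4, 2.4]
width: 0.04
finger_force: 30.0
```

send_rows --pt "0 0 12 0 0 0" --pt "0 0 25 0 0 0" --pt "0 0 25 0 0 0" --pt "22 3 0 0 0 -0.04" --pt "35 5 0 0 0 -0.06" --pt "35 5 0 0 0 -0.06" --pt "35 5 0 0 0 -0.06" --pt "35 5 0 0 0 -0.05"

```text
time: 3.32
tool_pos: [0.5447, 0.3112, 0.0892]
ee_rot: [-3.141, -0.0, 3.053]
wrist_force: [-0.5, 0.8, -0.6]
width: 0.0404
finger_force: 30.0
```

send_rows --pt "15 2 0 0 0 -0.01" --pt "0 0 0 0 0 0" --pt "0 0 0 0 0 0"

```text
time: 3.57
tool_pos: [0.5582, 0.3128, 0.0885]
ee_rot: [-3.141, -0.002, 3.045]
wrist_force: [-0.3, -0.6, 0.5]
width: 0.0404
finger_force: 30.0
```

```bash
python3 - <<'E'
from h import *
a=optics.snapshot("top")[90:290,60:320]; b=optics.snapshot("scene")[80:260,150:410]
cv2.imwrite('pics/p1.png',np.hstack([cv2.resize(a[:,:,::-1],(400,308)),cv2.resize(b[:,:,::-1],(400,308))]))
E
```

```text
(no output)
```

View pics/p1.png

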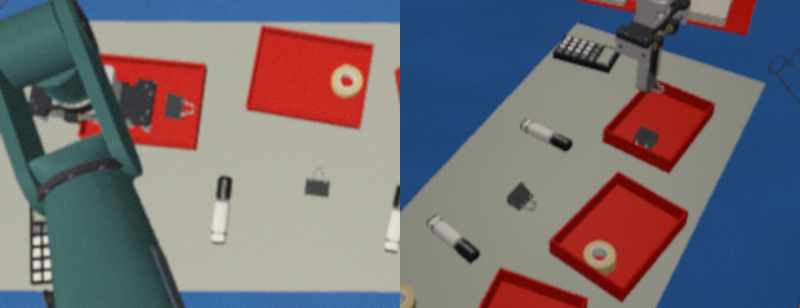

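Clip held (handles at (657,88) in the right-hand crop), left clip spot on the desk empty. Setting it down in the tray.

send_rows --pt "0 0 -15 0 0 0" --pt "0 0 -18 0 0 0" --pt "0 0 -12 0 0 0" --pt "0 0 -6 0 0 0" --pt "0 0 -4 0 0 0" --pt "0 0 0 0 0 0"

```text
time: 4.17
tool_pos: [0.5574, 0.313, 0.0337]
ee_rot: [-3.141, -0.001, 3.046]
wrist_force: [0.7, 0.4, 0.2]
width: 0.0399
finger_force: 30.0
```

send_rows --pt "0 0 0 0 0 0" --pt "0 0 0 0 0 0" --pt "0 0 0 0 0 0" --pt "0 0 12 0 0 0" --pt "0 0 25 0 0 0" --pt "0 0 23 0 0 0" --grip 56

```text
time: 4.67
tool_pos: [0.558, 0.3129, 0.0956]
ee_rot: [-3.141, -0.001, 3.046]
wrist_force: [1.0, 0.4, 0.9]
width: 0.056
finger_force: 0.0
```

send_rows --pt "-6 -20 0 0 0 0" --pt "-11 -36 0 0 0 0" --pt "-11 -36 0 0 0 0" --pt "-11 -36 0 0 0 0" --pt "-11 -36 0 0 0 -0.01" --pt "-11 -36 0 0 0 -0.01" --pt "-11 -36 0 0 0 -0.01" --pt "-11 -36 0 0 0 -0.01" --grip 75

```text
time: 5.33
tool_pos: [0.4752, 0.0396, 0.0962]
ee_rot: [3.141, 0.003, 3.006]
wrist_force: [1.5, -0.3, -0.4]
width: 0.0749
finger_force: 0.0
```

send_rows --pt "-11 -33 0 0 0 0" --pt "-9 -26 0 0 0 0" --pt "0 0 0 0 0 0" --pt "0 0 0 0 0 0"

```text
time: 5.67
tool_pos: [0.4557, -0.019, 0.096]
ee_rot: [3.141, 0.003, 3.003]
wrist_force: [-0.6, -0.1, 0.1]
width: 0.0752
finger_force: 0.0
```

send_rows --pt "0 0 -20 0 0 0" --pt "0 0 -25 0 0 0" --pt "0 0 -15 0 0 0" --pt "0 0 -8 0 0 0" --pt "0 0 0 0 0 0"

```text
time: 6.08
tool_pos: [0.4553, -0.0167, 0.0263]
ee_rot: [3.141, -0.001, 3.007]
wrist_force: [0.4, 0.8, 0.5]
width: 0.0747
finger_force: 0.0
```

send_rows --pt "0 0 0 0 0 0" --pt "0 0 0 0 0 0" --pt "0 0 0 0 0 0" --pt "0 0 0 0 0 0" --pt "0 0 0 0 0 0" --pt "0 0 12 0 0 0" --pt "0 0 25 0 0 0" --pt "0 0 25 0 0 0" --grip 30

```text
time: 6.75
tool_pos: [0.4542, -0.0177, 0.0881]
ee_rot: [3.141, -0.003, 3.006]
wrist_force: [-0.0, -0.8, -0.6]
width: 0.0402
finger_force: 32.2
```

send_rows --pt "10 18 0 0 0 0" --pt "16 30 0 0 0 0.01" --pt "18 34 0 0 0 0.01" --pt "18 34 0 0 0 0.01" --pt "18 34 0 0 0 0.01" --pt "18 34 0 0 0 0" --pt "18 34 0 0 0 0" --pt "18 34 0 0 0 0"

```text
time: 7.42
tool_pos: [0.5899, 0.2359, 0.0884]
ee_rot: [-3.142, -0.0, 3.046]
wrist_force: [0.8, -0.5, 0.3]
width: 0.0399
finger_force: 32.2
```

send_rows --pt "18 33 0 0 0 0" --pt "16 25 0 0 0 0" --pt "10 14 0 0 0 0" --pt "0 0 0 0 0 0" --pt "0 0 0 0 0 0"

```text
time: 7.83
tool_pos: [0.6331, 0.3064, 0.0876]
ee_rot: [-3.141, -0.001, 3.047]
wrist_force: [0.3, -0.0, -0.0]
width: 0.0403
finger_force: 32.2
```

send_rows --pt "0 0 -15 0 0 0" --pt "0 0 -18 0 0 0" --pt "0 0 -12 0 0 0" --pt "0 0 -6 0 0 0" --pt "0 0 -3 0 0 0" --pt "0 0 0 0 0 0"

```text
time: 8.33
tool_pos: [0.6332, 0.3051, 0.0352]
ee_rot: [-3.141, 0.0, 3.045]
wrist_force: [0.1, 0.3, -1.0]
width: 0.0402
finger_force: 31.8
```

send_rows --pt "0 0 0 0 0 0" --pt "0 0 0 0 0 0" --pt "0 0 0 0 0 0" --pt "0 0 12 0 0 0" --pt "0 0 25 0 0 0" --pt "0 0 23 0 0 0" --grip 56

```text
time: 8.83
tool_pos: [0.6327, 0.3059, 0.0949]
ee_rot: [-3.141, -0.002, 3.046]
wrist_force: [0.9, 0.6, -0.6]
width: 0.0556
finger_force: 0.0
```

send_rows --pt "-14 -11 0 0 0 0" --pt "-29 -23 0 0 0 0" --pt "-29 -23 0 0 0 0" --pt "-29 -23 0 0 0 0" --pt "-29 -23 0 0 0 0" --pt "-29 -23 0 0 0 0" --pt "-29 -23 0 0 0 0" --pt "-25 -16 0 0 0 0" --grip 60

```text
time: 9.5
tool_pos: [0.4187, 0.1397, 0.0954]
ee_rot: [-3.141, 0.001, 3.045]
wrist_force: [0.1, -0.6, 0.7]
width: 0.0603
finger_force: 0.0
```

send_rows --pt "0 0 0 0 0 0.01" --pt "0 0 0 0 0 0" --pt "0 0 0 0 0 0"

```text
time: 9.75
tool_pos: [0.4216, 0.1415, 0.0959]
ee_rot: [3.14, 0.003, 3.056]
wrist_force: [-0.6, 0.2, 0.3]
width: 0.06
finger_force: 0.0
```

send_rows --pt "0 0 -20 0 0 0" --pt "0 0 -25 0 0 0" --pt "0 0 -15 0 0 0" --pt "0 0 -8 0 0 0" --pt "0 0 0 0 0 0"

```text
time: 10.17
tool_pos: [0.4211, 0.1417, 0.0262]
ee_rot: [-3.142, -0.001, 3.056]
wrist_force: [-0.2, -0.3, 0.4]
width: 0.0599
finger_force: 0.0
```

send_rows --pt "0 0 0 0 0 0" --pt "0 0 0 0 0 0" --pt "0 0 0 0 0 0" --pt "0 0 0 0 0 0" --pt "0 0 0 0 0 0" --pt "0 0 12 0 0 0" --pt "0 0 25 0 0 0" --pt "0 0 30 0 0 0" --grip 10

```text
time: 10.83
tool_pos: [0.4185, 0.1407, 0.0923]
ee_rot: [-3.14, -0.005, 3.056]
wrist_force: [1.1, -0.2, -1.3]
width: 0.0244
finger_force: 30.0
```

send_rows --pt "8 -18 0 0 0 0.02" --pt "15 -33 0 0 0 0.02" --pt "16 -36 0 0 0 0.02" --pt "16 -36 0 0 0 0.02" --pt "16 -36 0 0 0 0.02" --pt "16 -36 0 0 0 0.02" --pt "16 -36 0 0 0 0.02" --pt "16 -36 0 0 0 0.02"

```text
time: 11.5
tool_pos: [0.5398, -0.1278, 0.0936]
ee_rot: [3.141, 0.0, -3.067]
wrist_force: [0.4, 0.8, -0.2]
width: 0.024
finger_force: 30.0
```

send_rows --pt "16 -36 0 0 0 0.02" --pt "16 -36 0 0 0 0.02" --pt "16 -36 0 0 0 0.02" --pt "12 -26 0 0 0 0.005" --pt "7 -13 0 0 0 0" --pt "0 0 0 0 0 0" --pt "0 0 0 0 0 0"

```text
time: 12.08
tool_pos: [0.6061, -0.2732, 0.0929]
ee_rot: [3.14, -0.001, -3.004]
wrist_force: [-0.3, 0.7, -0.6]
width: 0.0245
finger_force: 30.0
```

```bash
python3 - <<'E'
from h import *
a=optics.snapshot("top")[90:290,200:460]; b=optics.snapshot("scene")[180:360,100:360]
cv2.imwrite('pics/p2.png',np.hstack([cv2.resize(a[:,:,::-1],(400,308)),cv2.resize(b[:,:,::-1],(400,308))]))
E
```

```text
(no output)
```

View pics/p2.png

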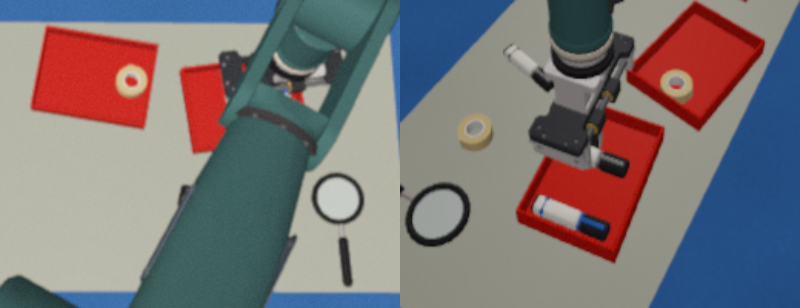

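Marker is held level; its cap (at (612,165) in the right crop) is inside the tray outline, well apart from the resident marker. Lowering.

send_rows --pt "-1 0 -16 0 0 0" --pt "0 0 -20 0 0 0" --pt "0 0 -13 0 0 0" --pt "0 0 -6 0 0 0" --pt "0 0 -4 0 0 0" --pt "0 0 0 0 0 0"

```text
time: 12.68
tool_pos: [0.6051, -0.2717, 0.0369]
ee_rot: [3.141, -0.0, -3.001]
wrist_force: [-2.9, 0.8, 5.3]
width: 0.0245
finger_force: 30.0
```

send_rows --pt "0 0 0 0 0 0" --pt "0 0 0 0 0 0" --pt "0 0 0 0 0 0" --pt "0 0 12 0 0 0" --pt "0 0 25 0 0 0" --pt "0 0 23 0 0 0" --grip 38

```text
time: 13.18
tool_pos: [0.6047, -0.2724, 0.0945]
ee_rot: [3.14, -0.002, -3.002]
wrist_force: [0.9, -1.0, -0.2]
width: 0.0382
finger_force: 0.0
```

send_rows --pt "-14 9 0 0 0 -0.03" --pt "-30 19 0 0 0 -0.05" --pt "-30 19 0 0 0 -0.05" --pt "-30 19 0 0 0 -0.05" --pt "-30 19 0 0 0 -0.05" --pt "-30 19 0 0 0 -0.05" --pt "-30 15 0 0 0 -0.05" --pt "-4 0 0 0 0 -0.03" --grip 60

```text
time: 13.85
tool_pos: [0.4026, -0.1507, 0.0939]
ee_rot: [3.14, -0.004, 2.92]
wrist_force: [0.3, 0.6, -0.9]
width: 0.06
finger_force: 0.0
```

```bash
python3 - <<'E'
from h import *
a=optics.snapshot("top")[90:210,290:420]; b=optics.snapshot("scene")[220:340,150:280]
cv2.imwrite('pics/p3.png',np.hstack([cv2.resize(x[:,:,::-1],(400,369),interpolation=cv2.INTER_CUBIC) for x in(a,b)]))
print(sensors.get_obs()['tool_pos'],sensors.get_obs()['ee_rot'])
E
```

```text
[ 0.40643921 -0.15335051  0.09531061] [-3.14117722e+00  1.50358317e-03  2.92109889e+00]
```

View pics/p3.png

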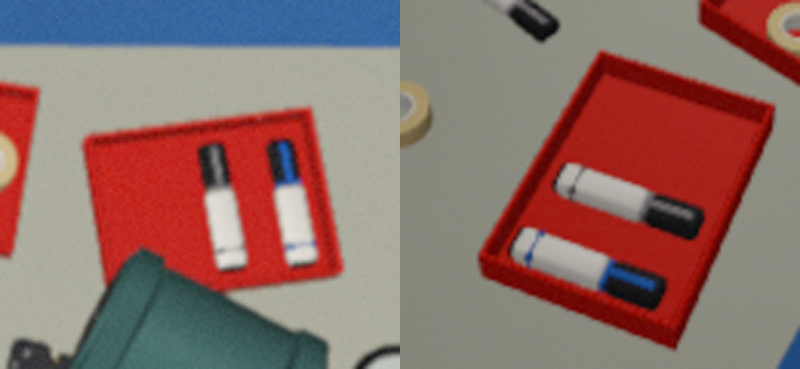

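Marker lies flat beside the resident one, both inside the walls. Next marker; tool is already above it.

send_rows --pt "0 0 -20 0 0 0" --pt "0 0 -25 0 0 0" --pt "0 0 -15 0 0 0" --pt "0 0 -8 0 0 0" --pt "0 0 0 0 0 0"

```text
time: 14.37
tool_pos: [0.4079, -0.1542, 0.0262]
ee_rot: [3.141, -0.001, 2.921]
wrist_force: [-0.4, 0.7, 0.2]
width: 0.0603
finger_force: 0.0
```

send_rows --pt "0 0 0 0 0 0" --pt "0 0 0 0 0 0" --pt "0 0 0 0 0 0" --pt "0 0 0 0 0 0" --pt "0 0 0 0 0 0" --pt "0 0 12 0 0 0" --pt "0 0 25 0 0 0" --pt "0 0 30 0 0 0" --grip 10

```text
time: 15.03
tool_pos: [0.4056, -0.153, 0.0923]
ee_rot: [3.14, -0.005, 2.921]
wrist_force: [-0.2, -0.2, -0.9]
width: 0.0248
finger_force: 30.0
```

send_rows --pt "12 -4 0 0 0 0.04" --pt "26 -9 0 0 0 0.05" --pt "28 -9 0 0 0 0.05" --pt "28 -9 0 0 0 0.05" --pt "28 -9 0 0 0 0.05" --pt "28 -9 0 0 0 0.05" --pt "28 -9 0 0 0 0.05" --pt "16 -6 0 0 0 0.02"

```text
time: 15.7
tool_pos: [0.6037, -0.2185, 0.0931]
ee_rot: [-3.141, 0.001, -3.0]
wrist_force: [-0.7, -0.2, 0.7]
width: 0.0248
finger_force: 30.0
```

send_rows --pt "0 0 0 0 0 0" --pt "0 0 0 0 0 0" --pt "0 0 0 0 0 0"

```text
time: 15.95
tool_pos: [0.6004, -0.2175, 0.0931]
ee_rot: [3.141, -0.001, -3.003]
wrist_force: [-0.0, 0.3, 0.3]
width: 0.0247
finger_force: 30.0
```

send_rows --pt "1 0 -16 0 0 0" --pt "0 0 -20 0 0 0" --pt "0 0 -12 0 0 0" --pt "0 0 -6 0 0 0" --pt "0 0 -3 0 0 0" --pt "0 0 0 0 0 0"

```text
time: 16.45
tool_pos: [0.6017, -0.2177, 0.0373]
ee_rot: [3.142, -0.0, -3.002]
wrist_force: [-0.2, -0.2, -0.7]
width: 0.0246
finger_force: 30.0
```

send_rows --pt "0 0 0 0 0 0" --pt "0 0 0 0 0 0" --pt "0 0 0 0 0 0" --pt "0 0 12 0 0 0" --pt "0 0 25 0 0 0" --pt "0 0 23 0 0 0" --grip 38

```text
time: 16.95
tool_pos: [0.6018, -0.2176, 0.097]
ee_rot: [3.14, -0.002, -3.002]
wrist_force: [0.3, -1.0, 0.6]
width: 0.0377
finger_force: 0.0
```

send_rows --pt "-12 -5 0 0 0 0" --pt "-26 -10 0 0 0 -0.02" --pt "-28 -11 0 0 0 -0.02" --pt "-28 -11 0 0 0 -0.02" --pt "-28 -11 0 0 0 -0.02" --pt "-28 -11 0 0 0 -0.02" --pt "-28 -11 0 0 0 -0.02" --pt "-18 -8 0 0 0 -0.02" --grip 72

```text
time: 17.62
tool_pos: [0.4043, -0.2966, 0.0976]
ee_rot: [-3.141, 0.0, 3.139]
wrist_force: [-0.1, -0.3, -0.1]
width: 0.0717
finger_force: 0.0
```

send_rows --pt "0 0 0 0 0 0" --pt "0 0 0 0 0 0" --pt "0 0 0 0 0 0"

```text
time: 17.87
tool_pos: [0.4073, -0.296, 0.0974]
ee_rot: [-3.141, 0.002, 3.141]
wrist_force: [0.2, 0.5, 0.1]
width: 0.0718
finger_force: 0.0
```

send_rows --pt "-1 1 -20 0 0 0" --pt "0 0 -25 0 0 0" --pt "0 0 -16 0 0 0" --pt "0 0 -8 0 0 0" --pt "0 0 0 0 0 0"

```text
time: 18.28
tool_pos: [0.4059, -0.2938, 0.0265]
ee_rot: [3.14, -0.002, -3.141]
wrist_force: [0.3, 0.5, 0.6]
width: 0.0719
finger_force: 0.0
```

send_rows --pt "0 0 0 0 0 0" --pt "0 0 0 0 0 0" --pt "0 0 0 0 0 0" --pt "0 0 0 0 0 0" --pt "0 0 0 0 0 0" --pt "0 0 12 0 0 0" --pt "0 0 25 0 0 0" --pt "0 0 30 0 0 0" --grip 40

```text
time: 18.95
tool_pos: [0.4038, -0.2936, 0.093]
ee_rot: [3.138, -0.004, 3.141]
wrist_force: [0.0, -0.2, -0.4]
width: 0.0509
finger_force: 30.0
```

send_rows --pt "12 15 0 0 0 -0.02" --pt "21 27 0 0 0 -0.02" --pt "23 29 0 0 0 -0.02" --pt "23 29 0 0 0 -0.02" --pt "23 29 0 0 0 -0.02" --pt "23 29 0 0 0 -0.02" --pt "23 29 0 0 0 -0.02" --pt "23 29 0 0 0 -0.02"

```text
time: 19.62
tool_pos: [0.5771, -0.0774, 0.0945]
ee_rot: [-3.141, 0.0, 2.98]
wrist_force: [0.5, -0.9, -0.9]
width: 0.051
finger_force: 30.0
```

send_rows --pt "23 29 0 0 0 -0.01" --pt "23 29 0 0 0 0" --pt "18 24 0 0 0 0" --pt "10 14 0 0 0 0" --pt "0 0 0 0 0 0" --pt "0 0 0 0 0 0" --pt "0 0 0 0 0 0"

```text
time: 20.2
tool_pos: [0.6497, 0.0163, 0.0942]
ee_rot: [-3.141, -0.001, 2.97]
wrist_force: [-0.4, 0.5, -1.1]
width: 0.051
finger_force: 30.0
```

send_rows --pt "1 3 -16 0 0 0" --pt "0 0 -20 0 0 0" --pt "0 0 -13 0 0 0" --pt "0 0 -6 0 0 0" --pt "0 0 -4 0 0 0" --pt "0 0 0 0 0 0"

```text
time: 20.7
tool_pos: [0.6506, 0.0195, 0.0347]
ee_rot: [-3.141, -0.002, 2.97]
wrist_force: [-0.5, -0.7, -0.2]
width: 0.0511
finger_force: 30.0
```

send_rows --pt "0 0 0 0 0 0" --pt "0 0 0 0 0 0" --pt "0 0 0 0 0 0" --pt "0 0 12 0 0 0" --pt "0 0 25 0 0 0" --pt "0 0 30 0 0 0" --grip 66

```text
time: 21.2
tool_pos: [0.65, 0.0203, 0.102]
ee_rot: [-3.141, -0.004, 2.971]
wrist_force: [0.1, -0.8, -1.6]
width: 0.0659
finger_force: 0.0
```

send_rows --pt "-30 0 20 0 0 0" --pt "-35 0 20 0 0 0" --pt "-35 0 20 0 0 0" --pt "-35 0 20 0 0 0" --pt "-35 0 10 0 0 0" --pt "-35 0 0 0 0 0" --pt "-35 0 0 0 0 0" --pt "-30 0 0 0 0 0"

```text
time: 21.87
tool_pos: [0.3796, 0.0203, 0.1943]
ee_rot: [3.141, 0.003, 2.971]
wrist_force: [-0.4, 0.5, 0.6]
width: 0.0661
finger_force: 0.0
```

```bash
python3 - <<'E'
from h import *
a=optics.snapshot("top")[95:285,50:470]; b=optics.snapshot("scene")[90:350,60:400]
cv2.imwrite('pics/f1.png',cv2.resize(a[:,:,::-1],(798,361),interpolation=cv2.INTER_CUBIC))
cv2.imwrite('pics/f2.png',cv2.resize(b[:,:,::-1],(780,596),interpolation=cv2.INTER_CUBIC))
E
```

```text
(no output)
```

View pics/f1.png

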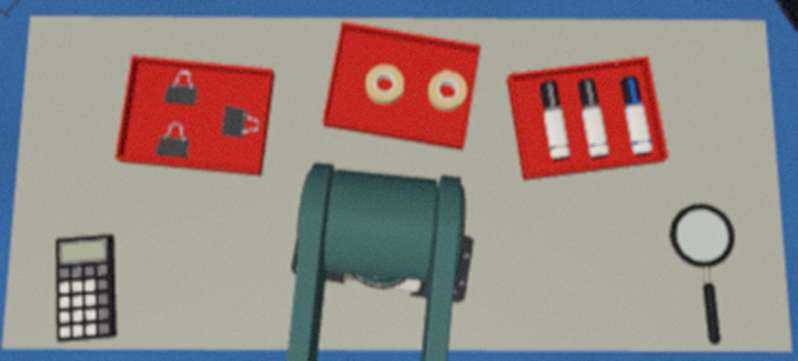

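View pics/f2.png

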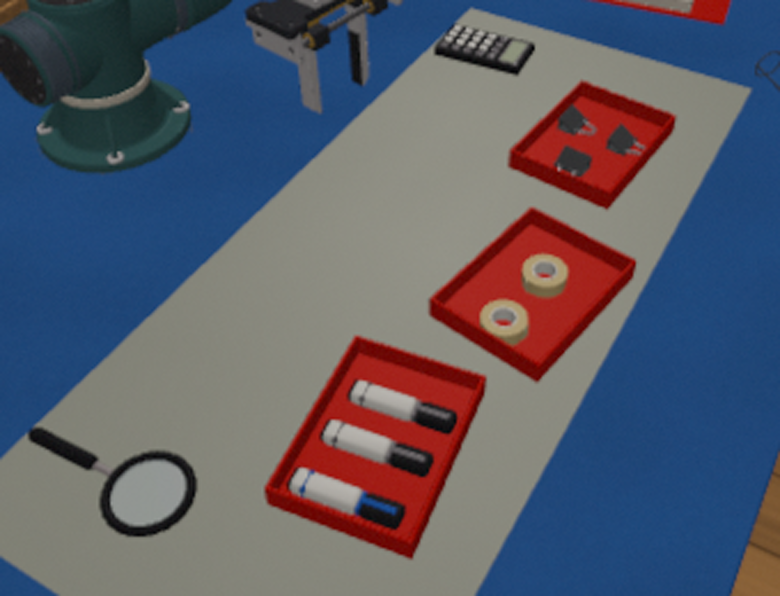

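All five things lie flat and apart in their own trays: clips at top-view crop (181,88) and (173,140), the roll at (385,84), markers at (555,120) and (594,120). The calculator and magnifier have not moved.

send_rows --pt "0 0 0 0 0 0" --pt "0 0 0 0 0 0" --pt "0 0 0 0 0 0" --pt "0 0 0 0 0 0"

```text
time: 22.3
tool_pos: [0.3823, 0.0201, 0.1926]
ee_rot: [3.142, -0.0, 2.971]
wrist_force: [0.4, 0.4, 0.3]
width: 0.0658
finger_force: 0.0
```

```bash
python3 -c "
from bench import ticket
print(ticket.close_job())"
```

```text
the job is handed in; nothing more can be done
None
```

I handed the job in at about 22 s: both markers, both clips and the roll lie flat in their own trays in the last pictures, and the calculator and magnifier are where they were; the hand-in call returned no verdict.

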